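# Close the seat-post clamp with the big hex key

## Task

Take the big T-handled hex key out of its wooden holder, find the sunken hex socket of the bench clamp with it, and turn the socket clockwise, taking a fresh grip as often as needed, until it comes up against its stop so that the jaw is fully closed on the seat post. Then pull the key out and stand it back in its own holder, let go, and leave the small key, the saddle, the bottle and the tin undisturbed.

Things in the scene. Friction and masses are not known exactly. Their poses are not given: they have to be found in the camera images.
- key: Big T-handled hex key, 142 mm tall, 0.22 to 0.37 kg, standing upright in its holder. Origin: centre of its lower end (tip); z up the shaft, x along the handle bar. From z = 60 mm down it is a steel hex bit 24 mm across flats, 28 mm across corners, two of its flats facing +x and -x; the last 4 mm taper to 19 mm across flats. Above it a round 16 mm shaft.
- key_handle (a point): Centre of the big key's handle, 130 mm above its tip: a black flat-sided bar 110 mm long (along the key's x), 24 mm wide and 24 mm high.
- holder: Fixed wooden block 75 x 75 x 50 mm high, the big key's holder. Origin: centre of its underside. In its top centre a round hole of 33 mm diameter, 40 mm deep. The key may have any yaw in it; it stands on its tip, its handle's centre 140 mm above the bench.
- holder_floor (a point): Centre of the floor of the hole in the big key's holder, 10 mm above the bench.
- clamp: Bench clamp, fixed: base plate 225 x 130 x 8 mm, aluminium block 100 x 90 x 60 mm high with the screw in its middle, a sliding jaw, and a back jaw; between the jaws a 27 mm steel seat post lies along the clamp's y, 112 mm from the origin on its +x side. Nothing on it is higher than 60 mm. Origin: centre of the block's underside; z up.
- socket (a point): Centre of the mouth of the clamp's hex socket, 50 mm above the bench, at the bottom of a round recess (38 mm wide, 10 mm deep) in the block's top. The point turns with the socket: z up, x square to one of its six flats. Socket: 25.2 mm across flats, 28 mm deep, sharp edges. The big key enters every 60 degrees, when within about 5 degrees of true.
- socket_floor (a point): Centre of the socket's floor, 22 mm above the bench. A fully seated key has its tip here, its handle's centre 152 mm above the bench. Let go, it stands by itself, leaning up to about 3 degrees; it plays about 5 degrees either way before it drives the screw. Pulled while still twisted hard against the stop it binds: let it go, or turn it back about 7 degrees, first.
- screw (a joint): Turn of the clamp's socket screw in rad: 0 fully open, growing as it is turned clockwise seen from above, 4.0 at the hard stop, where the jaw has closed by 8 mm. It starts anywhere between 0 and 0.6. It turns stiffly (about 0.12 N m, greased), stays where it is left and does not rise or sink.
- small_holder: Fixed wooden block like the big key's holder, 75 x 75 x 50 mm, with an 18 mm hole for the small key; which of the two blocks stands nearer to the clamp varies. Origin: centre of its underside.
- small_key: Bystander: the small T-handled key standing in the small holder, 109 mm tall, hex 12 mm across flats, handle bar 70 x 18 x 18 mm with its centre at z = 100 mm. Origin: its tip. Too small for the clamp.
- saddle: Bystander: black bicycle saddle lying on its steel rails, 260 x 110 x 55 mm. Origin: under its middle, on the bench; x along its length.
- bottle: Bystander: white bottle, 68 mm across, 190 mm tall. Origin: centre of its underside.
- tin: Bystander: metal tin, 90 mm across, 70 mm tall. Origin: centre of its underside.
Things that resemble listed ones, but are neither listed nor needed, are in the scene too. Leave any red or turquoise look-alike of the key alone.

How it is judged:
By the outcome, as a careful person would: the job done as asked, in the order asked, and still so for the second after the job is handed in, with the robot touching nothing.
It also fails if it takes over 72 s, if anything falls off the work surface, if the arm or the gripper's body presses on something with over 40 N, if the wrist force passes 120 N, or if a joint passes its speed limit or range.

## Robot

A 7-joint arm with a two-finger parallel gripper is mounted at the origin on the work surface. World frame = base frame: x ahead of the robot, y to its left, z up, the work surface at z = 0. Lengths are in mm, angles in rad, forces in N, time in s.
With the tool pointing down it reaches from about 400 to 875 mm from the base axis. Payload 19.3 kg.
Tool frame: the origin (TCP) lies at the very end of the fingers, on their centre line; the grasp point (between the pads) lies 19 mm behind it (grip_point_offset is the z of the grasp point in the tool frame, in mm); z points along the fingers, x is the direction in which the jaws open and shut, and the axes are right-handed (so a half turn about z gives the same grasp; the last joint's range is limited). The gripper opens to 85 mm and grips with 20 to 120 N. Pads are 22 mm wide; open, the fingers measure 114 mm over their backs; the gripper's body (76 mm by 85 mm) begins 54 mm behind the grasp point. The pads swing forward as they close: fully open they stand 13 mm farther back than shut.
Start: joints at [1.157, 0.521, -0.036, 1.599, 0.021, 1.021, -0.113], TCP at [210.639, -588.427, 231.291] pointing down, gripper open.
Joint ranges: [-2.91, 2.91], [-0.3, 2.13], [-1.5, 1.42], [0.17, 2.43], [-1.26, 4.41], [0.16, 1.93], [-2.52, 2.52]. Speed limits (rad/s): [1.89, 1.89, 2.39, 2.39, 3.01, 3.01, 3.01].

## Interface

Orientations are given as a 3x3 rotation matrix whose columns are the frame's x, y, z axes.
In Python, from workcell import movep, movel, goto_joints, open_gripper, clamp, wait, inverse_kinematics, read_state, camera, PlanningError, finish_job, grip_point_offset gives the robot as it stands. Calls block until the motion is done:
- movep(position, orientation): joint-space move of the TCP to a pose.
- movel(position, frame=None, max_speed=150, guard=None): straight line of the TCP; frame=None keeps the orientation; max_speed is the mean speed in mm/s. With guard (N) it stops when the force on the tool has changed by that much, and returns True; else False.
- goto_joints(angles): joint-space move.
- open_gripper() and clamp(): open the fingers fully, or close them until they stop; the grip force is fixed at half the most.
- wait(seconds).
- inverse_kinematics(position, orientation): joint angles nearest the present ones, or None.
- read_state(): the state.
- camera(name): name is "scene" or "side" or "wrist"; returns a dict with "image" (420x560x3 uint8, blue, green, red), "range_z" (420x560 float32, mm along the optical axis (not along the pixel's ray), 0 where there is no reading), "fx", "fy", "cx", "cy" (pixels), "cam_to_world" (4x4, takes a point from camera to world coordinates). Camera axes: x right, y up, looking along -z (the intrinsics and any distortion apply to the point x, -y, -z); pixel columns grow to the right and rows downward; lengths in mm; the calibration is good to about 2 mm. A picture is of the moment at which its call begins.
A pose or a line that the arm cannot do raises PlanningError and nothing moves.
- finish_job(): hands the job in, once; it reports no verdict.
The state is a dict: "time": time; "qpos": joint angles; "qvel": joint speeds; "joint_efforts": joint torques, N m; "eef_pos": TCP position; "tool_rot": TCP orientation; "ft_force": force on the tool from outside, world axes, zero at the start; "torque": the same for the moment, N m; "finger_gap": finger opening in mm.
Only numpy, scipy, OpenCV 4.12 (cv2) and the standard library are available. Lean on these libraries where they do the work, as an engineer would, in place of code of your own. Each camera call takes 0.05 s, during which the arm holds its last target.

## Working session

There is one attempt and no reset: what is moved stays moved. The work goes in short steps, each a Python script; the robot and the scene stay as the last script left them, time stands still between calls to the robot, and variables do not carry over. Pictures are saved under pics/ and viewed, and the job is handed in when it is done.

```bash
ls; mkdir -p pics
python3 - <<'E'
from workcell import *
import cv2,pickle
s=read_state();print(s)
d={}
for n in ("scene","side","wrist"):
    c=camera(n);d[n]=c;cv2.imwrite(f"pics/{n}0.png",c["image"]);print(n,c["fx"],c["fy"],c["cx"],c["cy"],c["cam_to_world"].round(3).tolist() if hasattr(c["cam_to_world"],'round') else c["cam_to_world"],c.keys())
pickle.dump(d,open("c0.pkl","wb"))
print(grip_point_offset)
E
```

```text
pics
{'time': 0.0, 'qpos': array([ 1.15681942,  0.52200142, -0.0363435 ,  1.59997219,  0.02120962,
        1.02110812, -0.11280156]), 'qvel': array([-9.82270496e-04, -1.37823458e-03,  6.41295830e-04, -9.69502256e-04,
       -1.84133321e-03,  3.47888841e-05, -1.09041051e-03]), 'joint_efforts': array([-1.56027894e-03, -9.27111125e+01,  1.97931938e+00, -3.69940138e+01,
        1.78863649e-02,  8.16744257e-03,  1.77174320e-05]), 'eef_pos': array([ 210.51719199, -588.13614571,  230.74622551]), 'tool_rot': array([[ 3.37051565e-01, -9.41486083e-01, -4.45029472e-04],
       [-9.41485544e-01, -3.37051850e-01,  1.01005435e-03],
       [-1.10095012e-03,  7.85484163e-05, -9.99999391e-01]]), 'ft_force': array([-0.12276681, -0.64269667, -0.20808902]), 'torque': array([ 0.01280191, -0.03284413, -0.00173326]), 'finger_gap': 85.49370810660875}
scene 438.1647261163477 438.1647261163477 281.79358779474575 209.01338406224835 [[0.184, -0.695, 0.695, 1434.855], [0.983, 0.139, -0.122, -215.423], [-0.012, 0.706, 0.708, 1031.042], [0.0, 0.0, 0.0, 1.0]] dict_keys(['image', 'range_z', 'fx', 'fy', 'cx', 'cy', 'cam_to_world'])
side 487.2941283234687 487.2941283234687 282.5107932358764 204.47703022789045 [[-0.918, 0.28, -0.28, 102.124], [-0.396, -0.673, 0.625, 840.033], [-0.013, 0.685, 0.729, 1137.167], [0.0, 0.0, 0.0, 1.0]] dict_keys(['image', 'range_z', 'fx', 'fy', 'cx', 'cy', 'cam_to_world'])
wrist 374.6178581362761 374.6178581362761 275.1609607318666 206.47648808446309 [[0.336, 0.892, 0.303, 289.364], [-0.942, 0.319, 0.108, -559.346], [-0.001, -0.322, 0.947, 374.55], [0.0, 0.0, 0.0, 1.0]] dict_keys(['image', 'range_z', 'fx', 'fy', 'cx', 'cy', 'cam_to_world'])
-18.700000000000003
```

View pics/scene0.png

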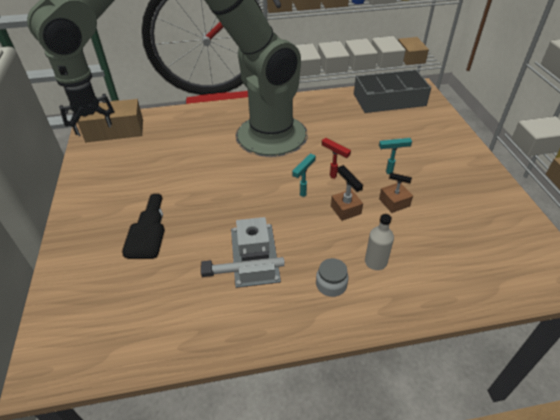

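View pics/side0.png

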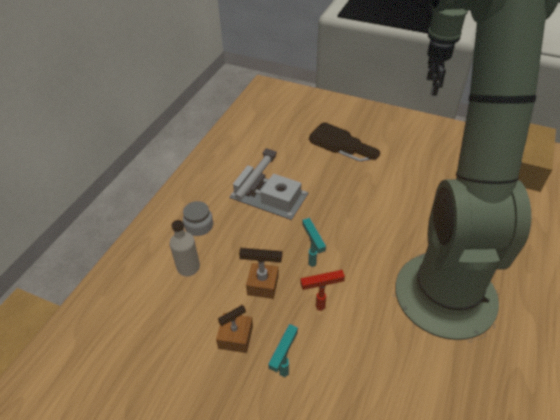

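View pics/wrist0.png

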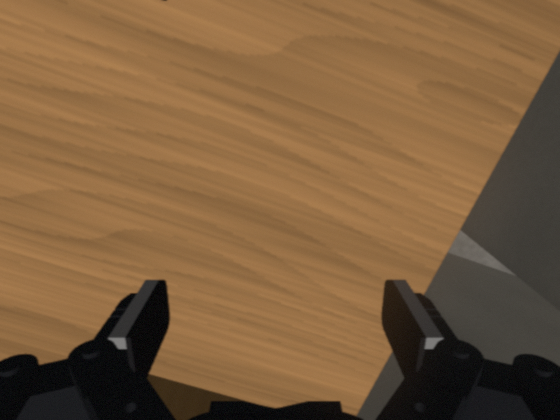

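Scene view: the candidates for the key are the black-handled ones in wooden blocks at (347,185), large, and (398,187), small. The red one at (335,155) and the turquoise ones at (304,175) and (395,155) are look-alikes. The larger black one matches the big key. The clamp is at (254,245), with its recess at (252,231). I'll enlarge this area and measure it.

```bash
cat > h.py <<'E'
import numpy as np,cv2,pickle
def cloud(c):
    z=c["range_z"];h,w=z.shape;u,v=np.meshgrid(np.arange(w),np.arange(h))
    x=(u-c["cx"])/c["fx"]*z;y=(v-c["cy"])/c["fy"]*z
    P=np.stack([x,-y,-z,np.ones_like(z)],-1)@np.array(c["cam_to_world"]).T
    P=P[...,:3];P[z<=0]=np.nan
    return P
def proj(c,p):
    p=np.atleast_2d(p);q=np.c_[p,np.ones(len(p))]@np.linalg.inv(c["cam_to_world"]).T
    return np.c_[c["cx"]+c["fx"]*q[:,0]/-q[:,2],c["cy"]+c["fy"]*q[:,1]/q[:,2]]
E
python3 - <<'E'
from h import *
d=pickle.load(open("c0.pkl","rb"))
im=d["scene"]["image"];a=cv2.resize(im[120:310,190:450],None,fx=3,fy=3,interpolation=cv2.INTER_CUBIC);cv2.imwrite("pics/crop0.png",a[:600,:800])
for n in("scene","side"):
    P=cloud(d[n]);tab=P[...,2];print(n,np.nanmedian(tab[(abs(tab)<30)]))
    # dark handles at z 125-160
    I=d[n]["image"].astype(int)
    dark=(I.max(-1)<60)
    for lo,hi,nm in((133,160,"h150"),(108,128,"h120")):
        m=dark&(tab>lo)&(tab<hi)&(P[...,0]>300)&(P[...,0]<900)
        k,l,st,ce=cv2.connectedComponentsWithStats(m.astype(np.uint8))
        for i in range(1,k):
            if st[i,4]>15:
                q=P[l==i];print(nm,ce[i].round(),st[i,4],q.mean(0).round(1),q.min(0).round(),q.max(0).round())
    m=(tab>54)&(tab<66)&(P[...,0]>300)&(P[...,0]<900)
    k,l,st,ce=cv2.connectedComponentsWithStats(m.astype(np.uint8))
    for i in range(1,k):
        if st[i,4]>100: q=P[l==i];print("z60",ce[i].round(),st[i,4],q.mean(0).round(1),q.min(0).round(),q.max(0).round())
    m=(tab>45)&(tab<54)&(P[...,0]>300)&(P[...,0]<900)
    k,l,st,ce=cv2.connectedComponentsWithStats(m.astype(np.uint8))
    for i in range(1,k):
        if st[i,4]>60: q=P[l==i];print("z50",ce[i].round(),st[i,4],q.mean(0).round(1),q.min(0).round(),q.max(0).round())
E
```

```text
scene -0.027329916803864762
h150 [350. 178.] 255 [478.7 163.9 148.5] [421. 140. 133.] [527. 190. 157.]
h120 [400. 177.] 105 [471.5 333.  116.4] [445. 304. 108.] [494. 363. 122.]
z60 [144. 228.] 792 [ 475.9 -471.6   56.1] [ 329. -525.   54.] [ 564. -430.   62.]
z60 [251. 232.] 702 [ 557.2 -154.3   59.8] [ 501. -200.   54.] [ 608. -108.   66.]
z60 [206. 267.] 131 [ 661.4 -296.3   57.8] [ 636. -311.   54.] [ 683. -281.   62.]
z60 [255. 268.] 195 [ 692.  -162.    56.5] [ 678. -210.   54.] [ 706. -111.   62.]
z50 [396. 193.] 340 [471.2 334.1  49.1] [425. 288.  45.] [515. 379.  54.]
z50 [347. 201.] 315 [476.8 164.1  49.3] [431. 121.  45.] [519. 209.  54.]
z50 [146. 233.] 560 [ 489.4 -466.7   50.7] [ 318. -534.   45.] [ 575. -420.   54.]
z50 [254. 246.] 66 [ 603.5 -154.9   49.5] [ 598. -201.   45.] [ 608. -113.   54.]
z50 [254. 255.] 131 [ 639.9 -158.9   50.1] [ 629. -197.   45.] [ 647. -118.   54.]
z50 [247. 264.] 398 [ 667.  -183.9   49.4] [ 646. -283.   45.] [687. -79.  54.]
z50 [258. 272.] 90 [ 700.2 -157.7   50. ] [ 687. -209.   45.] [ 706. -112.   54.]
z50 [331. 282.] 102 [771.4  33. 
[... 423 characters left out ...]
3.9   56.5] [ 673. -204.   54.] [ 699. -107.   61.]
z60 [280. 188.] 609 [ 550.6 -149.    59. ] [ 499. -200.   54.] [ 604. -100.   66.]
z50 [393.  59.] 76 [  421.6 -1049.9    49.5] [  349. -1062.    45.] [  492. -1037.    54.]
z50 [343. 141.] 580 [ 447.  -452.7   50.6] [ 313. -532.   45.] [ 565. -417.   54.]
z50 [252. 175.] 337 [ 663.1 -179.1   48.9] [ 635. -292.   45.] [701. -76.  54.]
z50 [257. 182.] 80 [ 633.4 -151.6   49.8] [ 625. -197.   45.] [ 643. -112.   54.]
z50 [281. 197.] 82 [ 535.3 -119.9   49.5] [ 499. -188.   45.] [ 606. -102.   54.]
z50 [262. 277.] 523 [465.4 172.7  49. ] [422. 122.  45.] [511. 216.  54.]
z50 [235. 331.] 636 [458.4 343.9  49. ] [421. 294.  45.] [502. 382.  54.]
```

View pics/crop0.png

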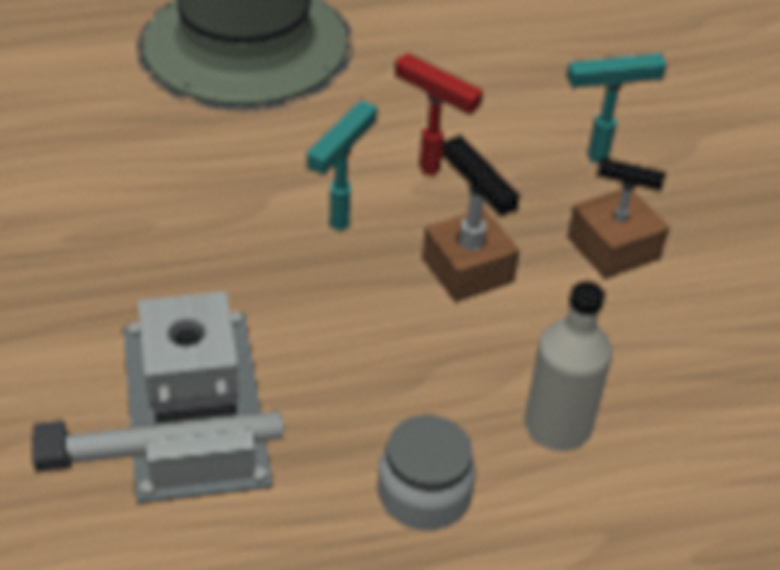

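The crop confirms it: the big black-handled key stands in the wooden block at crop (480,180), and the small one is at (630,175). Next I'll look at the socket and the key with the wrist camera.

Run:
```python
from workcell import *
from h import *
R=np.array([[0,-1,0],[-1,0,0],[0,0,-1]],float)
movep([515,-153,150],R); wait(0.2)
c=camera("wrist");s=read_state();c["s"]=s;pickle.dump(c,open("w1.pkl","wb"));cv2.imwrite("pics/w1.png",c["image"]);print(s["time"],s["eef_pos"],s["qpos"].round(2))
# key
a=0.3; # tool x perpendicular to handle
movep([450,166,280],R@np.array([[np.cos(-a),-np.sin(-a),0],[np.sin(-a),np.cos(-a),0],[0,0,1]])); wait(.2)
c=camera("wrist");s=read_state();c["s"]=s;pickle.dump(c,open("w2.pkl","wb"));cv2.imwrite("pics/w2.png",c["image"]);print(s["time"],s["eef_pos"],s["qpos"].round(2),s["tool_rot"].round(3))
```

```text
2.3417 [ 514.92295375 -153.46317562  150.03783125] [ 0.28  0.49 -0.13  1.9   0.09  0.75 -1.48]
3.9083 [450.20458734 165.34216381 279.67329249] [-0.22  0.25 -0.3   1.9   0.09  1.01 -1.84] [[ 0.294 -0.956 -0.001]
 [-0.956 -0.294 -0.   ]
 [ 0.     0.001 -1.   ]]
```

View pics/w1.png

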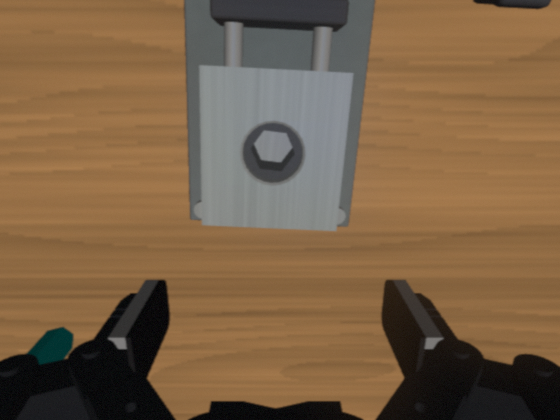

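View pics/w2.png

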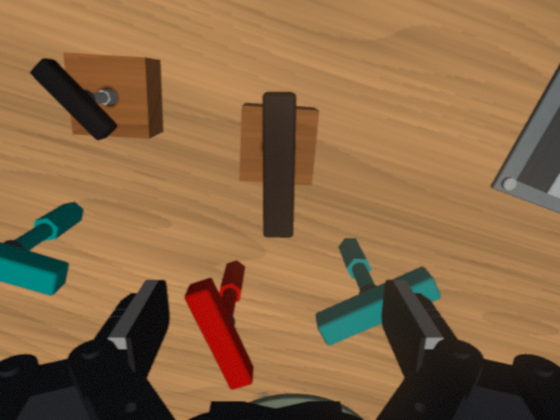

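w1 shows the block, with the socket hex at (272,148) inside the recess. w2 shows the big key's handle running from (280,92) to (280,237), the red key at (220,335) and a turquoise one at (375,305). I'll measure both.

Run:
```python
from h import *
c=pickle.load(open("w1.pkl","rb"));P=cloud(c)
cr=cv2.resize(c["image"][105:200,220:330],None,fx=6,fy=6,interpolation=cv2.INTER_CUBIC);cv2.imwrite("pics/w1c.png",cr)
Z=P[...,2]
print("floor z",Z[140:158:6,262:286:6].round(1)); print(Z[168:174,265:280:5].round(1))
m=(Z>56)&(Z<64); k,l,st,ce=cv2.connectedComponentsWithStats(m.astype(np.uint8)); i=1+np.argmax(st[1:,4]); q=P[l==i]
r=cv2.minAreaRect(q[:,:2].astype(np.float32));print("block",r,q[:,2].mean())
# recess circle : hole pixels, non-top within block
hole=np.zeros(m.shape,np.uint8);hole[115:190,235:310]=1;hole&=(l!=i).astype(np.uint8)
cs,_=cv2.findContours(hole,0,1);cc=max(cs,key=cv2.contourArea);cp=P[cc[:,0,1],cc[:,0,0]]
print("rim ellipse",cv2.fitEllipse(cc))
e=cv2.fitEllipse(cc)
T=c["cam_to_world"]
def ray(u,v,z):
    d=T[:3,:3]@np.array([(u-c["cx"])/c["fx"],-(v-c["cy"])/c["fy"],-1]);return T[:3,3]+d*(z-T[2,3])/d[2]
print("rim centre",ray(*e[0],60))
c2=pickle.load(open("w2.pkl","rb"));P2=cloud(c2);Z=P2[...,2]
for nm,(u0,u1,v0,v1) in dict(big=(255,305,85,245),).items():
    m=np.zeros(Z.shape,bool);m[v0:v1,u0:u1]=True
    m&=(Z>135)&(Z<165)
    q=P2[m];A=np.c_[q[:,:2]-q[:,:2].mean(0),np.ones(len(q))];co=np.linalg.lstsq(A,q[:,2],rcond=None)[0]
    print(nm,len(q),cv2.minAreaRect(q[:,:2].astype(np.float32)),q.mean(0),"plane",co)
m=(Z>100)&(Z<165);k,l,st,ce=cv2.connectedComponentsWithStats(m.astype(np.uint8))
for i in range(1,k):
    if st[i,4]>200:
        q=P2[l==i];print(ce[i].round(),cv2.minAreaRect(q[:,:2].astype(np.float32)),q[:,2].max())
m=(Z>45)&(Z<54)&(np.arange(560)[None]>225)&(np.arange(560)[None]<330)&(np.arange(420)[:,None]<200);q=P2[m];print("holder top",cv2.minAreaRect(q[:,:2].astype(np.float32)))
```

```text
floor z [[23.  23.4 22.8 22. ]
 [23.  22.9 23.4 23.7]
 [23.7 23.6 23.2 23.1]]
[[48.2 46.4 44.7]
 [51.3 50.4 47. ]
 [51.9 51.  51.1]
 [50.  50.1 50.8]
 [51.9 51.6 51.2]
 [52.3 51.3 51.4]]
block ((554.3263549804688, -151.00025939941406), (90.37202453613281, 100.41748809814453), 87.2243881225586) 61.12207843183486
rim ellipse ((272.5802001953125, 151.61866760253906), (57.37569808959961, 58.503509521484375), 91.82051849365234)
rim centre [ 555.5624148  -151.01711513   60.        ]
big 4691 ((470.6963806152344, 169.19879150390625), (109.52509307861328, 23.849754333496094), 16.453264236450195) [474.08136914 170.5050789  152.89644377] plane [-8.64469800e-04 -1.56695085e-03  1.52896444e+02]
[74. 98.] ((468.6158142089844, 338.2807312011719), (70.16805267333984, 18.10519027709961), 57.30332565307617) 122.37089375364991
[279. 163.] ((470.6963806152344, 169.19879150390625), (109.52509307861328, 23.849754333496094), 16.453264236450195) 155.81569082642102
[ 31. 268.] ((317.58843994140625, 352.3879699707031), (63.38264846801758, 25.133872985839844), 87.57276153564453) 144.83750230798137
[422. 283.] ((399.8257141113281, 19.600255966186523), (23.949995040893555, 30.958293914794922), 44.01839065551758) 144.96743338637668
[220. 333.] ((300.62908935546875, 172.0858612060547), (111.44313049316406, 24.127914428710938), 36.845584869384766) 145.31886256193837
[352. 314.] ((358.295166015625, 61.298309326171875), (25.311426162719727, 71.33455657958984), 45.84381866455078) 144.98931483620856
holder top ((470.4325256347656, 169.1908416748047), (75.30035400390625, 75.15070343017578), 13.17103099822998)
```

View pics/w1c.png

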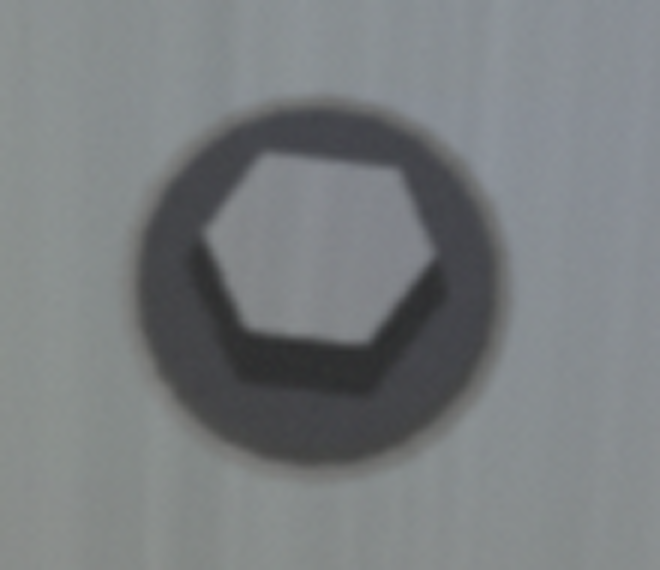

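Run:
```python
from workcell import *
from h import *
c=pickle.load(open("w1.pkl","rb"));T=c["cam_to_world"]
def ray(u,v,z):
    d=T[:3,:3]@np.array([(u-c["cx"])/c["fx"],-(v-c["cy"])/c["fy"],-1]);return T[:3,3]+d*(z-T[2,3])/d[2]
V=np.array([(267,150),(403,168),(447,287),(368,393),(240,378),(190,243)],float)
W=np.array([ray(220+(x+.5)/6-.5,105+(y+.5)/6-.5,50)[:2] for x,y in V])
ctr=W.mean(0);d=W-ctr;ang=np.degrees(np.arctan2(d[:,1],d[:,0]));print(ctr,np.hypot(*d.T).round(1),(ang%60).round(1))
f=(np.degrees(np.angle(np.mean(np.exp(6j*np.radians(ang)))))/6-30)%60;print("flat normal yaw mod60",f)
# nomimal q7 at grasp & socket
def Rh(h): # handle yaw deg -> tool rot
    t=np.radians(h-90);x=np.array([np.cos(t),np.sin(t),0]);z=np.array([0,0,-1.]);return np.c_[x,np.cross(z,x),z]
print(inverse_kinematics([470.7,169.2,119],Rh(16.45)))
for h in (f,f-10,f-60,f-120,f-180,f-235): print(h,inverse_kinematics([ctr[0],ctr[1],132],Rh(h)))
```

```text
[ 554.94373362 -151.08500597] [14.2 14.3 14.1 14.6 14.8 14.3] [23.  20.9 22.8 21.5 23.4 17.6]
flat normal yaw mod60 51.555152972082894
[-0.26861949  0.49867461 -0.25557291  2.01321346  0.20028896  0.65316798
 -1.93771892]
51.555152972082894 [ 0.31656299  0.572912   -0.21579515  1.81355412  0.16704045  0.77276849
 -0.65673189]
41.555152972082894 [ 0.29468864  0.5710069  -0.18502386  1.81477284  0.14350707  0.76877566
 -0.81051346]
-8.444847027917106 [ 0.1963711   0.56695708 -0.0471184   1.82025469  0.03691311  0.75522395
 -1.58845314]
-68.4448470279171 [ 0.04088565  0.57575067  0.17217343  1.82883467 -0.13749784  0.74851596
 -2.4786205 ]
-128.4448470279171 [ 0.94611833  0.93127969 -1.27807123  1.78145239  0.96232479  1.21193002
  1.84659783]
-183.4448470279171 [ 0.6176181   0.64307207 -0.65418297  1.79719883  0.49682037  0.87193351
  1.24227379]
```

```bash
cat >> h.py <<'E'
def Rh(h):
    t=np.radians(h-90);x=np.array([np.cos(t),np.sin(t),0]);z=np.array([0,0,-1.]);return np.c_[x,np.cross(z,x),z]
def handle(c,lo,hi,uv=None,r=None):
    P=cloud(c);Z=P[...,2];m=(Z>lo)&(Z<hi)&(c["image"].max(-1)<70)
    k,l,st,ce=cv2.connectedComponentsWithStats(m.astype(np.uint8))
    out=[]
    for i in range(1,k):
        if st[i,4]>60:q=P[l==i];out.append((ce[i].round(),cv2.minAreaRect(q[:,:2].astype(np.float32)),q[:,2].mean()))
    return out
SOCK=np.array([554.9,-151.1]);F=51.6
E
python3 - <<'E'
from workcell import *
from h import *
movep([470.7,169.2,215],Rh(196.45))
s=read_state();print(s["time"],s["qpos"].round(2),s["ft_force"])
print(movel([470.7,169.2,119],max_speed=120,guard=15))
clamp();wait(.2)
s=read_state();print(s["time"],s["eef_pos"],s["finger_gap"],s["ft_force"],s["torque"])
c=camera("wrist");cv2.imwrite("pics/g1.png",c["image"])
E
```

```text
6.4083 [ 0.19  0.46 -0.86  1.91  0.42  0.96  0.99] [-0.24011477 -0.30114125  0.27620004]
False
8.15 [470.882899   169.24746571 119.28830488] 23.19945404074298 [-0.77950852 -0.02304665  5.94102184] [-0.22083871  0.08904894 -0.01774632]
```

View pics/g1.png

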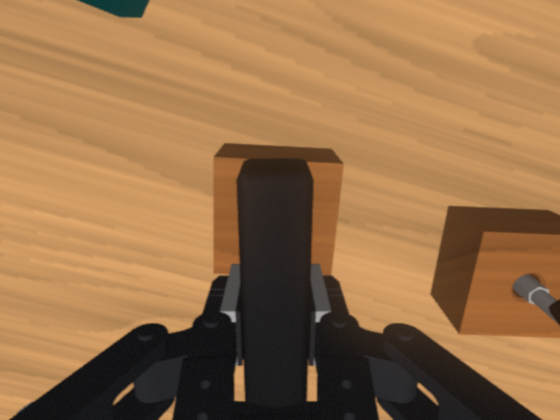

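The handle is gripped squarely between the pads at (275,290). Lifting and carrying it to the socket.

Run:
```python
from workcell import *
from h import *
movel([470.7,169.2,210],max_speed=120)
s=read_state();print(s["time"],s["ft_force"].round(1),s["finger_gap"])
h=F+120
for hh in (F+180,F+120): print(hh,inverse_kinematics([*SOCK,200],Rh(hh)))
movel([*SOCK,210],frame=Rh(h),max_speed=200)
wait(.2);s=read_state();print(s["time"],s["qpos"].round(2),s["eef_pos"],s["ft_force"].round(1))
for dh in (-60,-120,-150,-180,-200,-235): 
    q=inverse_kinematics([*SOCK,131],Rh(h+dh));print(dh,None if q is None else q.round(2))
q=inverse_kinematics([*SOCK,131],Rh(h+60));print(60,None if q is None else q.round(2))
c=camera("wrist");cv2.imwrite("pics/g2.png",c["image"])
for n in("side","scene"):
    c=camera(n);pickle.dump(c,open(n+"1.pkl","wb"));cv2.imwrite(f"pics/{n}1.png",cv2.resize(c["image"][60:270,150:430],None,fx=2.8,fy=2.8))
```

```text
9.1083 [ 0.6 -0.3 -3. ] 23.463064113616905
231.6 [ 0.7871976   0.62898664 -0.92133448  1.73475498  0.56463523  1.06670651
  2.1448666 ]
171.6 [ 0.64537316  0.55614909 -0.68890551  1.74175823  0.41216761  0.99312683
  1.22488226]
11.1167 [ 0.64  0.54 -0.68  1.73  0.39  1.01  1.24] [ 554.90017672 -150.63772991  210.08508486] [ 0.3 -0.5 -3.8]
-60 [ 0.44  0.59 -0.39  1.81  0.3   0.8   0.28]
-120 [ 0.27  0.57 -0.14  1.82  0.11  0.76 -0.61]
-150 [ 0.18  0.57 -0.02  1.82  0.02  0.75 -1.05]
-180 [ 0.09  0.57  0.1   1.83 -0.08  0.75 -1.48]
-200 [-0.54  0.99  1.22  1.86 -1.06  1.13 -0.97]
-235 [-0.54  0.99  1.22  1.86 -1.06  1.13 -1.58]
60 [ 0.74  0.71 -0.85  1.79  0.65  0.95  2.08]
```

View pics/side1.png

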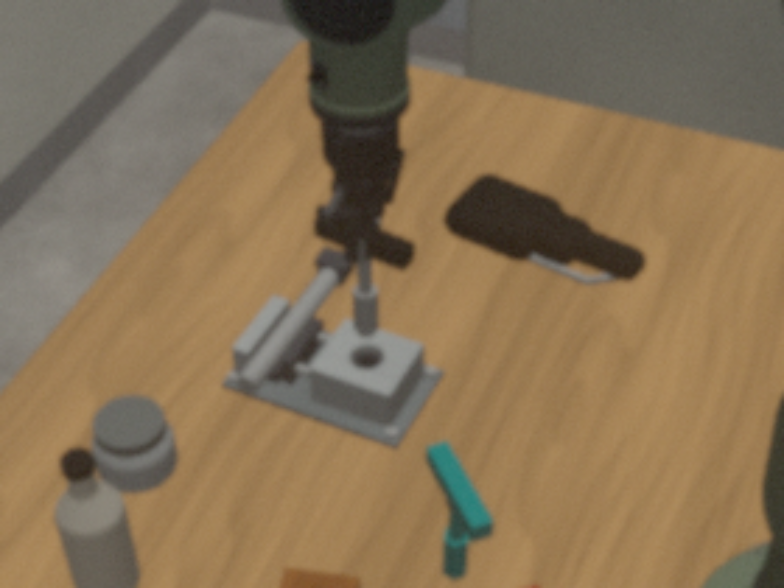

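View pics/g2.png

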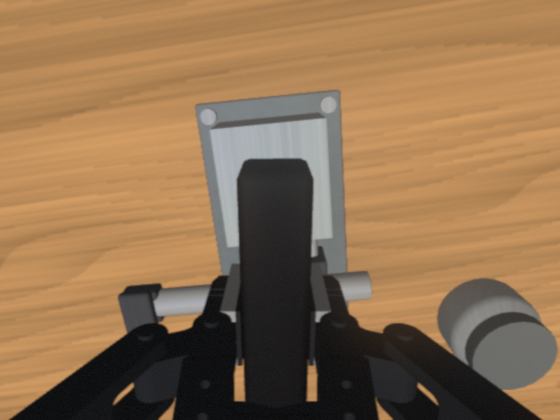

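The key hangs upright over the clamp: the bit is at (365,310) in the side crop, above the recess at (367,355). Starting from the +60° seat allows the whole turn in one stroke, so I'll insert it there.

Run:
```python
from workcell import *
from h import *
h=F+180
movel([*SOCK,178],frame=Rh(h),max_speed=60)
wait(.15);s=read_state();print(s["time"],s["qpos"].round(2),s["ft_force"].round(1))
g=movel([*SOCK,131.5],max_speed=40,guard=12)
s=read_state();print(s["time"],g,s["eef_pos"],s["ft_force"].round(1),s["torque"].round(2),s["qpos"].round(2))
```

```text
12.6167 [ 0.77  0.65 -0.9   1.75  0.59  1.03  2.12] [ 0.7  0.3 -3.4]
13.9333 False [ 554.99561192 -151.08034357  131.70818885] [-1.2  1.4 -3.2] [ 0.11  0.06 -0.02] [ 0.75  0.71 -0.86  1.79  0.65  0.95  2.08]
```

The key went in fully with no resistance. Turning clockwise and watching the torque.

Run:
```python
from workcell import *
from h import *
h=F+180
for h in (F+160,F+120,F+80,F+40,F):
    movel([*SOCK,131.5],frame=Rh(h)); s=read_state()
    print(round(h,1),round(s["time"],2),s["qpos"][[0,2,6]].round(2),s["ft_force"].round(1),s["torque"].round(2),(s["eef_pos"]-[*SOCK,131.5]).round(2),flush=True)
    if abs(s["torque"][2])>0.4: print("stop?");break
```

```text
211.6 14.43 [ 0.7  -0.78  1.78] [-0.2  0.5 -3.2] [ 0.07  0.09 -0.  ] [0.05 0.11 0.16]
171.6 15.28 [ 0.59 -0.61  1.18] [ 0.7 -2.9 -1.7] [-1.14 -0.12  0.04] [ 0.09 -0.43  0.09]
131.6 16.13 [ 0.47 -0.44  0.6 ] [-2.2 -5.9 -0.5] [-1.8   0.36  0.04] [-0.24 -0.62  0.03]
91.6 16.98 [ 0.35 -0.26  0.01] [-2.9 -7.1  0.7] [-1.89  0.96  0.05] [-0.53 -0.69 -0.05]
51.6 17.83 [ 0.22 -0.07 -0.56] [-4.2 -4.6  2. ] [-1.44  1.12  0.01] [-0.64 -0.34 -0.1 ]
```

Run:
```python
from workcell import *
from h import *
c=camera("wrist");cv2.imwrite("pics/t1.png",c["image"])
c=camera("side");cv2.imwrite("pics/t1s.png",cv2.resize(c["image"][80:230,200:380],None,fx=4,fy=4))
```

```text
(no output)
```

View pics/t1.png

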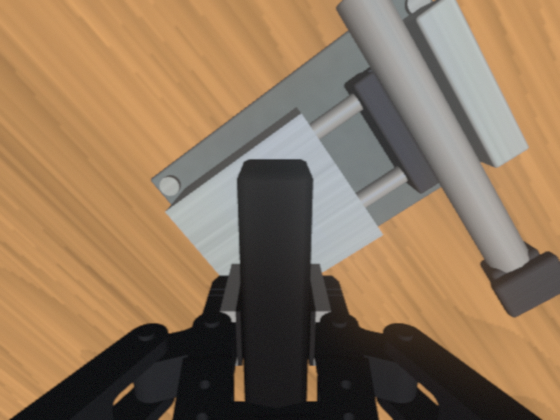

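View pics/t1s.png

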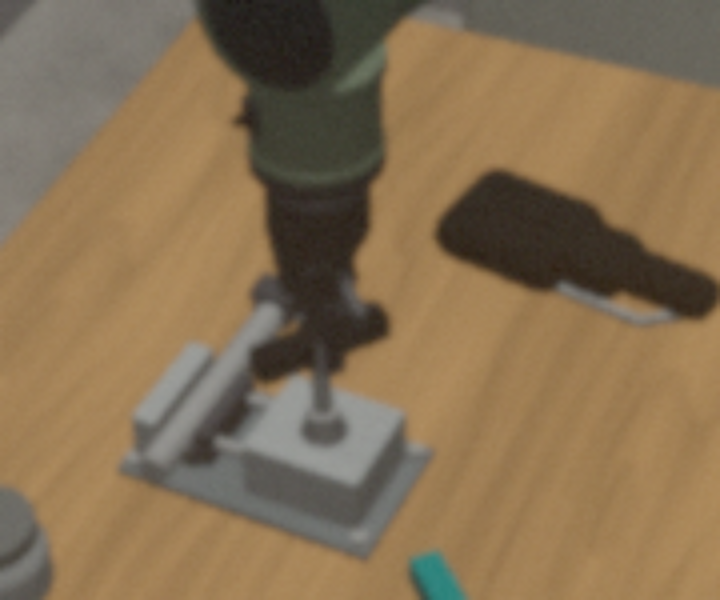

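The handle is still square in the pads and the jaw has moved up close to the post. Continuing in smaller steps until the stop.

Run:
```python
from workcell import *
from h import *
def yaw(s): return np.degrees(np.arctan2(s["tool_rot"][1,0],s["tool_rot"][0,0]))+90
p=None
for h in np.arange(F-8,F-80,-6):
    movel([*SOCK,131.5],frame=Rh(h)); wait(.05); s=read_state()
    print(round(h,1),round(yaw(s)-h,2),round(s["time"],2),s["qpos"][6].round(2),s["ft_force"].round(1),s["torque"].round(3),(s["eef_pos"]-[*SOCK,131.5]).round(2),s["finger_gap"].round(2),flush=True)
    if p is not None and abs(s["torque"][2]-p)>0.25 or abs(yaw(s)-h)>2: print("stop?");break
    p=s["torque"][2]
```

```text
Traceback (most recent call last):
AttributeError: 'float' object has no attribute 'round'
```

Run:
```python
from workcell import *
from h import *
def yaw(s): return np.degrees(np.arctan2(s["tool_rot"][1,0],s["tool_rot"][0,0]))+90
p=None
for h in np.arange(F-14,F-80,-6):
    movel([*SOCK,131.5],frame=Rh(h)); wait(.05); s=read_state()
    print(round(h,1),round(yaw(s)-h,2),round(s["time"],2),s["qpos"][6].round(2),s["ft_force"].round(1),s["torque"].round(3),(s["eef_pos"]-[*SOCK,131.5]).round(2),round(s["finger_gap"],2),flush=True)
    if p is not None and abs(s["torque"][2]-p)>0.25 or abs(yaw(s)-h)>2: print("stop?");break
    p=s["torque"][2]
```

```text
37.6 0.03 18.58 -0.76 [-2.8 -5.   2. ] [-1.474  1.175 -0.029] [-0.62 -0.34 -0.11] 23.2
31.6 0.04 18.89 -0.84 [-3.9 -4.   2.1] [-1.439  1.18   0.023] [-0.59 -0.29 -0.1 ] 23.26
25.6 0.03 19.2 -0.93 [-3.9 -3.7  1.6] [-1.472  1.218 -0.033] [-0.64 -0.32 -0.11] 23.27
19.6 0.03 19.51 -1.01 [-3.9 -5.1  3.6] [-1.425  1.271  0.04 ] [-0.65 -0.36 -0.12] 23.11
13.6 0.04 19.82 -1.09 [-4.2 -4.6  2.8] [-1.412  1.247  0.018] [-0.65 -0.32 -0.11] 23.43
7.6 0.04 20.12 -1.18 [-5.1 -4.2  2.7] [-1.396  1.289  0.05 ] [-0.66 -0.27 -0.12] 23.28
1.6 0.03 20.43 -1.26 [-4.8 -4.2  4.2] [-1.432  1.445  0.012] [-0.72 -0.34 -0.13] 23.46
-4.4 0.07 20.74 -1.35 [-4.3 -3.3  3.7] [-1.234  1.3    0.461] [-0.59 -0.22 -0.07] 23.09
stop?
```

Run:
```python
from workcell import *
from h import *
def yaw(s): return np.degrees(np.arctan2(s["tool_rot"][1,0],s["tool_rot"][0,0]))+90
for h in (-6.4,-8.4,-10.4):
    movel([*SOCK,131.5],frame=Rh(h)); wait(.15); s=read_state()
    print(round(h,1),round(yaw(s)-h,2),round(s["time"],2),s["ft_force"].round(1),s["torque"].round(3),round(s["finger_gap"],2),flush=True)
    if s["torque"][2]>1.2: break
c=camera("wrist");pickle.dump(c,open("t2.pkl","wb"));cv2.imwrite("pics/t2.png",c["image"])
c=camera("side");cv2.imwrite("pics/t2s.png",cv2.resize(c["image"][130:230,200:330],None,fx=6,fy=6))
```

```text
-6.4 0.15 21.14 [-5.1 -4.2  3.8] [-1.243  1.273  1.366] 23.35
```

View pics/t2.png

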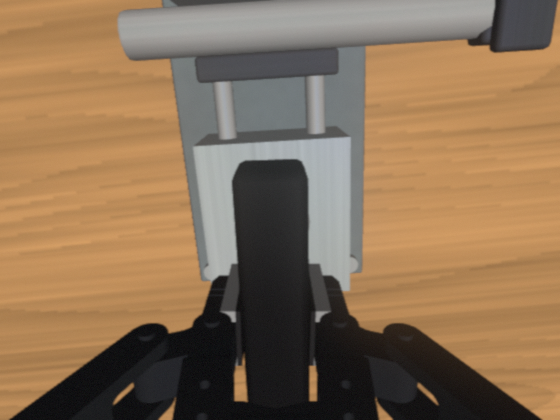

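View pics/t2s.png

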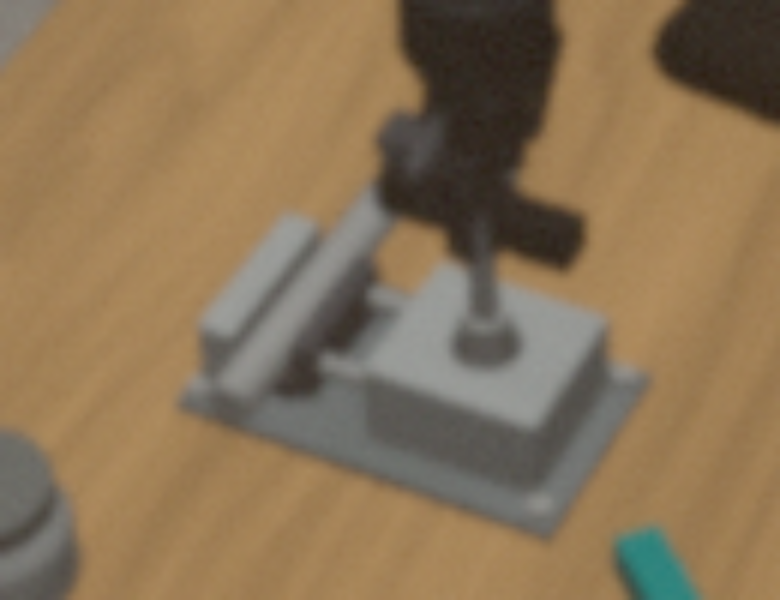

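The torque jumped from about 0.02 to 1.37 N m and the jaw is against the post, so this is the stop. Backing off within the play, then pulling the key out.

Run:
```python
from workcell import *
from h import *
movel([*SOCK,131.5],frame=Rh(-0.4)); wait(.1); s=read_state()
print(s["time"],s["ft_force"].round(1),s["torque"].round(3))
g=movel([*SOCK,165],max_speed=60,guard=25); s=read_state();print(g,s["time"],s["eef_pos"],s["ft_force"].round(1),s["torque"].round(2),s["finger_gap"])
if not g:
    movel([*SOCK,212],max_speed=120); wait(.2); s=read_state();print(s["time"],s["qpos"].round(2),s["ft_force"].round(1))
    c=camera("wrist");pickle.dump(c,open("t3.pkl","wb"));cv2.imwrite("pics/t3.png",c["image"])
    c=camera("side");cv2.imwrite("pics/t3s.png",cv2.resize(c["image"][60:270,150:430],None,fx=2.8,fy=2.8))
    for h in(-0.4,16,-30): print(h,inverse_kinematics([470.7,169.2,120],Rh(h)))
```

```text
21.6 [-4.7 -4.8  3.4] [-1.124  1.165  0.32 ]
False 22.3083 [ 555.0517601  -150.74741041  165.11653545] [-0.8 -0.1 -2.8] [ 0.03  0.04 -0.01] 23.377504903198957
23.05 [ 0.02  0.47  0.2   1.76 -0.11  0.92 -1.31] [-0.4 -0.9 -3.3]
-0.4 [-0.55847774  0.49404982  0.12501611  2.02762736 -0.10114334  0.62560962
 -1.94397663]
16 [-0.51152863  0.49091096  0.06299407  2.0252153  -0.05061102  0.6269
 -1.70650186]
-30 [-0.64271986  0.50355195  0.23741202  2.03189466 -0.19462533  0.62710787
 -2.36998648]
```

```bash
ls pics
```

```text
crop0.png
g1.png
g2.png
scene0.png
scene1.png
side0.png
side1.png
t1.png
t1s.png
t2.png
t2s.png
t3.png
t3s.png
w1.png
w1c.png
w2.png
wrist0.png
```

View pics/t3.png

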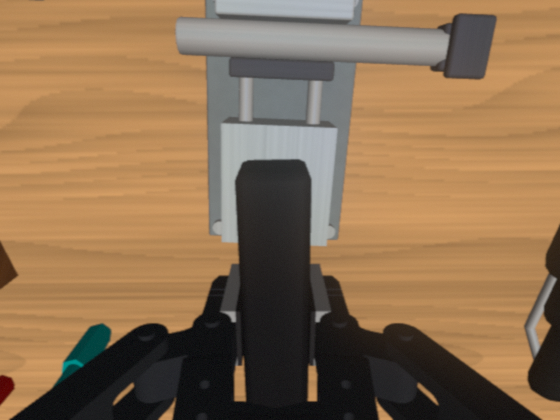

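View pics/t3s.png

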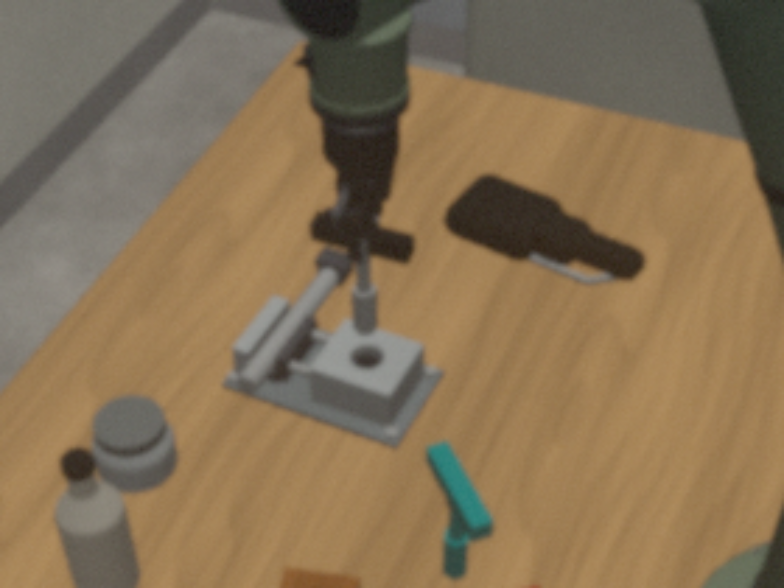

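The key came out freely, with the bit hanging upright at (365,300) in the side crop. Before leaving the clamp I'll compare the jaw's position before and after.

Run:
```python
from h import *
for f in("w1.pkl","t3.pkl"):
    P=cloud(pickle.load(open(f,"rb")))
    m=(abs(P[...,1]+151)<12)&(P[...,0]>590)&(P[...,0]<720)
    q=P[m];z=[]
    for x in range(606,690,3):
        k=(abs(q[:,0]-x)<1.5);z.append((x,round(float(np.median(q[k,2])),0) if k.any() else None))
    print(f,z)
d=pickle.load(open("c0.pkl","rb"))["scene"]
```

```text
w1.pkl [(606, 9.0), (609, 9.0), (612, 9.0), (615, 9.0), (618, 9.0), (621, 9.0), (624, 9.0), (627, 9.0), (630, 32.0), (633, 53.0), (636, 53.0), (639, 53.0), (642, 53.0), (645, None), (648, None), (651, None), (654, None), (657, None), (660, None), (663, None), (666, None), (669, None), (672, None), (675, None), (678, None), (681, None), (684, None), (687, None)]
t3.pkl [(606, 244.0), (609, 244.0), (612, 236.0), (615, 9.0), (618, 9.0), (621, 9.0), (624, 9.0), (627, 9.0), (630, 9.0), (633, 9.0), (636, 9.0), (639, 52.0), (642, 53.0), (645, 53.0), (648, 53.0), (651, 53.0), (654, 44.0), (657, 48.0), (660, 50.0), (663, 51.0), (666, 52.0), (669, 52.0), (672, 51.0), (675, 49.0), (678, 46.0), (681, 52.0), (684, 57.0), (687, 57.0)]
```

The jaw edge moved 8 mm, from 630 to 638, and the jaw now meets the post at 652. It is fully closed, so I'll return the key to its holder.

Run:
```python
from workcell import *
from h import *
H=[470.6,169.2]
movel([*H,212],frame=Rh(14),max_speed=200); wait(.2)
s=read_state();print(s["time"],s["eef_pos"],s["ft_force"].round(1))
c=camera("side");cv2.imwrite("pics/r1s.png",cv2.resize(c["image"][180:380,180:380],None,fx=3,fy=3))
g=movel([*H,150],max_speed=80,guard=12); s=read_state();print(g,s["time"],s["eef_pos"],s["ft_force"].round(1))
if not g:
    g=movel([*H,118.0],max_speed=40,guard=8); s=read_state();print(g,s["time"],s["eef_pos"],s["ft_force"].round(1),s["torque"].round(2))
```

```text
25.1583 [470.73869819 168.73622353 211.97450747] [ 0.1 -0.6 -4. ]
False 26.1333 [470.8186935  169.26551444 150.35195833] [ 0.6 -0.3 -3.6]
True 26.8667 [470.64397894 169.16719525 119.31470047] [-1.4  0.4 12.3] [-0.11  0.53 -0.01]
```

View pics/r1s.png

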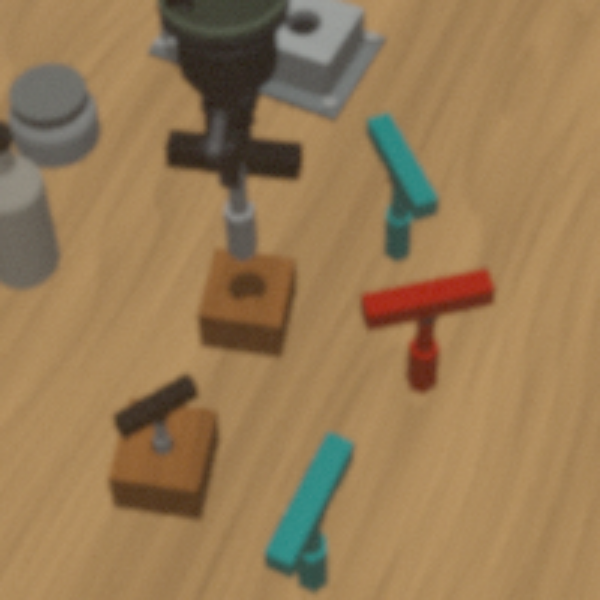

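The key touched the hole floor at z = 119.3, the same height as when I first gripped it. Releasing, backing away and checking.

Run:
```python
from workcell import *
from h import *
open_gripper();wait(.2)
movel([470.6,169.2,215],max_speed=100)
movep([440,150,290],Rh(14));wait(.3)
c=camera("wrist");pickle.dump(c,open("f.pkl","wb"));cv2.imwrite("pics/f.png",c["image"])
for o in handle(c,100,165): print(o)
movep([470,-300,330],Rh(0));wait(.2)
a=camera("scene");b=camera("side");cv2.imwrite("pics/fs.png",a["image"]);cv2.imwrite("pics/fside.png",b["image"])
d=pickle.load(open("c0.pkl","rb"))["scene"]
print(handle(a,133,160),handle(a,108,128))
df=cv2.absdiff(a["image"],d["image"]).max(-1);m=(cv2.blur(df,(5,5))>18).astype(np.uint8);k,l,st,ce=cv2.connectedComponentsWithStats(m);print([(ce[i].round().tolist(),int(st[i,4])) for i in range(1,k) if st[i,4]>15])
print(read_state()["time"])
```

```text
(array([59., 91.]), ((468.5108337402344, 337.7477111816406), (69.45729064941406, 18.06553077697754), 56.799781799316406), np.float64(118.10671525677313))
(array([260., 141.]), ((471.471923828125, 169.86085510253906), (107.51016998291016, 23.20979118347168), 14.23171615600586), np.float64(153.04154654745673))
(array([ 32., 252.]), ((323.7180480957031, 349.726806640625), (61.31494903564453, 19.270662307739258), 78.7245864868164), np.float64(128.33477023856344))
(array([363., 271.]), ((377.3319396972656, 53.10942077636719), (8.845155715942383, 106.17047119140625), 45.04969024658203), np.float64(130.04447871462392))
[(array([271., 112.]), ((60.697967529296875, -9.165885925292969), (153.31578063964844, 58.544189453125), 83.31075286865234), np.float64(146.51356962107184)), (array([350., 179.]), ((472.4696350097656, 165.7638397216797), (112.4692611694336, 26.580080032348633), 13.842634201049805), np.float64(148.17941448413706))] [(array([271., 119.]), ((60.93136978149414, -9.016151428222656), (154.73094177246094, 59.76927185058594), 84.45426177978516), np.float64(117.82653024213944)), (array([400., 177.]), ((469.153076171875, 335.213623046875), (65.60564422607422, 25.736848831176758), 60.010536193847656), np.float64(116.44906280973748))]
[([71.0, 55.0], 6327), ([203.0, 54.0], 12176), ([339.0, 172.0], 27), ([264.0, 253.0], 32), ([245.0, 255.0], 29)]
31.5333
```

View pics/f.png

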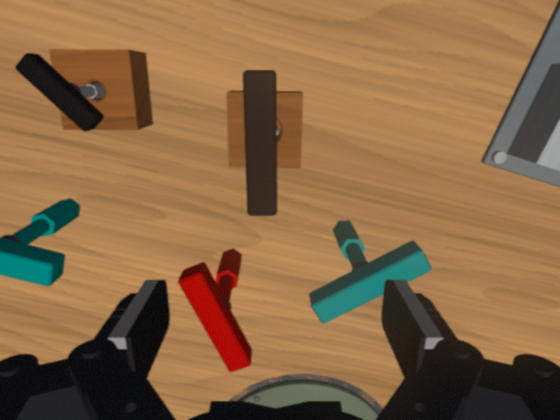

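View pics/fs.png

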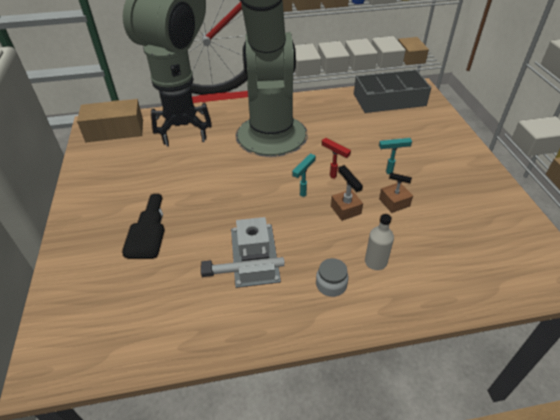

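The pictures show the key upright in its own holder, at (260,141) in the wrist view with its top at 153 mm. Apart from the arm, only the key's yaw and the jaw differ from the first picture.

```bash
python3 -c "
from workcell import *
print(finish_job())"
```

```text
the job is handed in; nothing more can be done
None
```

The clamp is closed to its stop, the big key is back in its own holder, and the job is handed in. The robot's clock was at about 31.5 s at my last check, against the 72 s limit.

- **Turning:** I took the big key out, it went fully into the socket on the first try, and I turned it clockwise about 4 rad in one grip, with no fresh grip needed. The wrist torque jumped from about 0.02 to 1.37 N m, which I took as the hard stop. I backed off about 6° before pulling, and the key came out freely.
- **Jaw:** Before leaving the clamp, depth images showed the jaw had moved 8 mm and was against the seat post.
- **Key in holder:** It touched the hole floor at the same height as when I first gripped it. Released, it stands level, with its handle within about 1 mm of where it started.
- **Bystanders:** Comparing the scene camera's first and last pictures, only the arm, the key's yaw and the jaw differ. The small key, saddle, bottle, tin and the red and turquoise keys did not move.

Two readings were less clean than the rest. The torque while turning (about 0.05 N m) was lower than the stated 0.12 N m, though the jaw's travel shows the screw did turn. About 0.3 N m of torque was also still on the key just before I pulled it; no check failed.

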